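# Shut and pin the ring press

## Task

Swing the open upper half of the hinged ring press down over its lower half, take the slimmer of the two pins out of the wooden stand and push it from above through the aligned holes of both halves, all the way in. Two spring plungers keep lifting the upper half, so press it fully shut and finish while still holding it pressed shut with the pin fully home. Leave the thicker pin in its stand, and the beaker and the timer where they are.

Things in the scene. Friction and masses are not known exactly. Their poses are not given: they have to be found in the camera images.
- press: Bare aluminium clamshell ring press, fixed to the table. Lower half 205 x 130 mm, 30 mm high, with a cream spacer ring lying in its open square pocket. Origin on the table under the middle of the pocket; z up; x points from the front lug with the hole (at x = -0.085, nearer the robot) to the hinge (x = +0.075); y along the hinge axis. Two spring plungers (9 mm thick, at x = -0.0545, y = +-0.047) stand 9 mm out of its top at z = 0.030.
- lid (a joint): Hinge of the upper half of the press, rad. 0 = fully shut; it grows as the front of the upper half rises; starts open at 1.15 to 1.5, leaning towards the robot. Hinge friction holds it there (and anywhere above about 1 rad); pushed lower, it falls by its own weight (250 g) and comes to rest on the spring plungers at about 0.055, with the holes aligned well enough for the pin. Pressing it from there to 0 takes 3 to 6 N at its hole; let go, it springs back to 0.055.
- lid_hinge (a point): Middle of the hinge axis of the upper half, 34 mm above the table; the axis runs along y of press.
- lid_hole (a point): Centre of the mouth, in the outer (upper) face, of the hole in the upper half's tongue: hole 16 mm wide, tongue 50 mm wide and 12 mm thick, hole 160 mm from the hinge axis. The upper half is a flat plate 12 mm thick, 100 mm wide up to 135 mm from the hinge axis, then the tongue up to 185 mm. Shut, its lower face is at z = 0.032 and its upper face at z = 0.044; the upper face lies 10 mm off the hinge axis. The point moves with the upper half.
- base_hole (a point): Centre of the mouth of the 15 mm through hole in the lower half's front lug, 30 mm above the table, at x = -0.085 in press; hole axis vertical; this point's axes are those of press. The hole is 30 mm deep, down to the table.
- slim_pin: The pin to use: upright, steel shank 12 mm thick and 36 mm long with a tapered tip (6 mm wide at the very end, full width 8 mm up), then a flange 28 mm wide and 5 mm thick, then a straight black round grip 22 mm wide from 41 to 81 mm above the tip. Origin at the bottom of the tip, z up along the pin. 50 to 100 g. Fully home, its flange rests on the upper half and its tip is 8 mm above the table (22 mm below base_hole).
- pin_tip (a point): Bottom end of the slim pin (same as the origin of slim_pin).
- thick_pin: The pin not to use: shank 18 mm thick (does not fit the press), flange 32 mm, black mushroom-shaped grip 34 mm wide, 62 mm long over all. Origin at the bottom of its tip.
- pin_stand: Light wooden block 126 x 50 mm, 42 mm high, fixed to the table; both pins stand upright in its two 22 mm holes at x = -0.036 and +0.036 along its long axis x, resting on their flanges, tips 6 mm above the table; which pin is in which hole varies. Origin on the table under its middle.
- beaker: Empty plastic beaker, 68 mm wide, 89 mm high, standing left of the timer. Origin at the centre of its underside.
- timer: White kitchen timer, 66 x 62 x 20 mm, lying left of the press. Origin at the centre of its underside.
Things that resemble listed ones, but are neither listed nor needed, are in the scene too. What is shaped like the slim_pin but green or orange is not meant.

How it is judged:
By the outcome, as a careful person would: the job done as asked, in the order asked, and still so for the second after the job is handed in, while the arm keeps its last pose, push and grip.
It also fails if it takes over 48 s, if anything falls off the work surface, if the arm or the gripper's body presses on something with over 40 N, if the wrist force passes 120 N, or if a joint passes its speed limit or range.

## Robot

A 6-joint arm with a two-finger parallel gripper is mounted at the origin on a cart in front of the work surface, level with it; the furniture and walls round the work are solid. World frame = base frame: x ahead of the robot, y to its left, z up, the work surface at z = 0. Lengths are in m, angles in rad, forces in N, time in s.
With the tool pointing down it reaches from about 0.325 to 0.875 m from the base axis. Payload 4.4 kg.
Tool frame: the origin (TCP) lies on the front face of the gripper's body, between the roots of the fingers; the fingertips stand manip.finger_overhang ahead of it and the grasp point (between the pads) lies 54 mm ahead of it (manip.finger_overhang is the distance from the TCP to the fingertips, in m); z points along the fingers, y is the direction in which the jaws open and shut (so a half turn about z gives the same grasp; the last joint's range is limited). The gripper opens to 85 mm and grips with 20 to 120 N. Pads are 22 mm wide; open, the fingers measure 114 mm over their backs; the gripper's body (76 mm by 85 mm) begins 54 mm behind the grasp point. The pads swing forward as they close: fully open they stand 13 mm farther back than shut.
Start: joints at [-1.28, 0.207, 1.542, -0, 1.393, -0.15], TCP at [0.245, -0.52, 0.304] pointing down, gripper open.
Joint ranges: [-2.73, 2.73], [-0.86, 2.22], [0.23, 2.46], [-1.11, 4.25], [0.08, 2.63], [-2.82, 2.82]. Speed limits (rad/s): [2.79, 2.79, 3.14, 3.14, 3.14, 3.14].

## Interface

Orientations are given as a rotation vector (axis times angle).
In Python, from rig import manip gives the robot as it stands.
- The arm moves only by the tool drive_tool, never from a script. Its argument "commands" is a list that holds one entry, the list of rows, each a list of 7 numbers: the turn, a rotation vector about the tool's x, y, z in rad, then the shift along the tool's x, y, z in m, then the closure, from 0 (fully open) to 1 (shut). A call has 1 to 12 rows; each row is the pose to reach, as a shift and turn from the pose commanded when the call began, along the tool's axes at that moment; what a row does not reach only later rows make up. A row lasts 1/8 s, in which the tool goes at most 62.5 mm and 10.7 degrees, less where a joint would pass 70% of its speed; a pose out of reach is approached as far as the arm can. A call with a gripper value outside its range is refused whole. The fingers move at their own pace and stop on an object; "newtons" is the grip in N (left out, the last holds). Time passes only in rows, so rows that repeat a pose let the fingers close. It gives the time, the measured TCP pose, the force and the opening at its end, in the units of the state.
- manip.get_obs(): the state, without advancing time (a new reading comes with each control period).
- manip.get_image(name): name is "side" or "top"; returns a dict with "img" (480x640x3 uint8, red, green, blue), "K" (3x3 intrinsics, pixels), "world_to_cam" (4x4, takes a point from world to camera coordinates). Camera axes: x right, y up, looking along -z (the intrinsics and any distortion apply to the point x, -y, -z); pixel columns grow to the right and rows downward; lengths in m; the calibration is good to about 2 mm. A picture is of the moment at which its call begins. There is no depth.
- manip.close_job(): hands the job in, once; it reports no verdict.
Trained networks look in a picture, given as the dict that the camera call returned (one of the last four; its "shot" number tells which), for a name from the list of things; names that differ only in an ending like _2 or _b are one class to them, and where a whole thing is asked for, a point or a joint stands for the part that bears it (a point fixed in the world has none). Each returns a list of dicts, best first, with "p" (0 to 1); they miss things now and then, are a little off and sometimes report something else, mostly with a low value. They report only what shows in the picture. A call takes as long as a camera call. They do not tell look-alikes from the thing itself.
- manip.search_frame(picture, target): "box" ([left, top, right, bottom] in pixels, round what is visible of it).
- manip.spot_point(picture, target): "at" ([column, row] in pixels: a listed point, or the origin of a listed thing).
The state is a dict: "clock": time; "q": joint angles; "dq": joint speeds; "joint_efforts": joint torques, N m; "position": TCP position; "tcp_rot": TCP orientation; "ft_force": force on the tool from outside, world axes, zero at the start; "torque": the same for the moment, N m; "opening": opening from 0.0 (shut) to 1.0 (fully open).
Only numpy, scipy, OpenCV 4.12 (cv2) and the standard library are available. Lean on these libraries where they do the work, as an engineer would, in place of code of your own. Each camera call takes 0.05 s, during which the arm holds its last target.

## Working session

There is one attempt and no reset: what is moved stays moved. The work goes in short steps, Python scripts to look and compute and a tool call to move; the robot and the scene stay as the last step left them, time stands still between calls to the robot, and variables do not carry over. Pictures are saved under pics/ and viewed, and the job is handed in when it is done.

Besides the shell and the picture viewer there is one more tool, called by a JSON object that holds its "name" and its "arguments". drive_tool: Moves the arm, as the interface text tells. Its arguments: {"type":"object","properties":{"commands":{"type":"array"},"newtons":{"type":"number"}},"required":["commands"]}

```bash
mkdir -p pics; ls; cat > h.py <<'E'
import numpy as np, cv2
from rig import manip
from scipy.spatial.transform import Rotation as R
def grab(n):
    p=manip.get_image(n); return p
def save(p,f): cv2.imwrite(f,p["img"][:,:,::-1])
def ray(p,uv):
    K=np.array(p["K"]);T=np.array(p["world_to_cam"])
    v=np.linalg.inv(K)@np.array([uv[0],uv[1],1.]); d=np.array([v[0],-v[1],-v[2]])
    return -T[:3,:3].T@T[:3,3], T[:3,:3].T@d/np.linalg.norm(d)
def onz(p,uv,z):
    o,d=ray(p,uv); return o+d*(z-o[2])/d[2]
def proj(p,X):
    K=np.array(p["K"]);T=np.array(p["world_to_cam"]); c=T[:3,:3]@np.array(X)+T[:3,3]
    u=K@np.array([c[0],-c[1],-c[2]]); return u[:2]/u[2]
def tri(l):
    A=np.zeros((3,3));b=np.zeros(3)
    for o,d in l:
        M=np.eye(3)-np.outer(d,d);A+=M;b+=M@o
    X=np.linalg.solve(A,b); return X,[np.linalg.norm((np.eye(3)-np.outer(d,d))@(X-o)) for o,d in l]
E
python3 - <<'E'
from h import *
np.set_printoptions(precision=4,suppress=True)
o=manip.get_obs();print(o,manip.finger_overhang)
P={n:grab(n) for n in("side","top")}
for n,p in P.items():
    save(p,f"pics/{n}0.png");print(n,p["K"],p["world_to_cam"],[k for k in p])
for n,p in P.items():
    for t in("press","slim_pin","thick_pin","pin_stand","beaker","timer"):
        print(n,t,[(np.round(d["box"]),round(d["p"],2)) for d in manip.search_frame(p,t)][:4])
    for t in("press","lid_hinge","lid_hole","base_hole","slim_pin","thick_pin","pin_stand","beaker","timer"):
        print(n,t,[(np.round(d["at"],1),round(d["p"],2)) for d in manip.spot_point(p,t)][:4])
print(manip.get_obs()["clock"])
E
```

```text
pics
{'clock': 0.0, 'q': array([-1.2805,  0.2074,  1.543 , -0.    ,  1.3935, -0.1505]), 'dq': array([ 0.    ,  0.0001, -0.0001, -0.0007,  0.0014,  0.0003]), 'joint_efforts': array([ -0.0007, -38.3034, -29.1598,  -0.0004,   0.0104,   0.    ]), 'position': array([ 0.2452, -0.5195,  0.3027]), 'tcp_rot': array([-3.0634, -0.6863,  0.0003]), 'ft_force': array([ 0.1686,  0.2458, -0.2118]), 'torque': array([-0.0132,  0.0008,  0.0036]), 'opening': 0.9995711149958008} 0.0726
side [[535.1799   0.     320.7979]
 [  0.     535.1799 235.1928]
 [  0.       0.       1.    ]] [[ 0.9377 -0.3472  0.0088 -0.5358]
 [ 0.121   0.3503  0.9288 -0.0709]
 [-0.3256 -0.8699  0.3705 -1.0658]
 [ 0.      0.      0.      1.    ]] ['img', 'K', 'world_to_cam', 'shot']
top [[570.8639   0.     326.7016]
 [  0.     570.8639 243.7794]
 [  0.       0.       1.    ]] [[ 0.0224 -0.9997 -0.001  -0.0998]
 [ 0.9969  0.0222  0.0758 -0.5028]
 [-0.0757 -0.0027  0.9971 -1.3969]
 [ 0.      0.      0.      1.    ]] ['img', 'K', 'world_to_cam', 'shot']
side press [(array([296., 161., 409., 290.]), 0.76), (array([343., 291., 359., 327.
[... 1147 characters left out ...]
in [(array([459., 229., 474., 239.]), 0.65)]
top pin_stand [(array([451., 224., 478., 278.]), 0.68)]
top beaker [(array([198., 249., 229., 277.]), 0.96)]
top timer [(array([267., 255., 296., 286.]), 0.68)]
top press [(array([369.5, 223.8]), 0.63)]
top lid_hinge [(array([372.3, 191. ]), 0.8)]
top lid_hole [(array([376. , 184.7]), 0.57)]
top base_hole [(array([368.4, 256. ]), 0.62)]
top slim_pin [(array([433.7, 279.4]), 0.69), (array([439.3, 201.6]), 0.61), (array([463.9, 261.1]), 0.59), (array([415.4, 210.4]), 0.51)]
top thick_pin [(array([463.7, 234.4]), 0.5)]
top pin_stand [(array([462.2, 249.4]), 0.86)]
top beaker [(array([219.2, 268.1]), 0.6)]
top timer [(array([278.8, 270.3]), 0.81)]
1.6
```

```bash
python3 - <<'E'
import cv2,numpy as np
a=cv2.imread("pics/side0.png");b=cv2.imread("pics/top0.png")
a=cv2.resize(a[140:370,230:460],(700,700)[:2],interpolation=3)[:600]
cv2.imwrite("pics/sidec.png",cv2.resize(cv2.imread("pics/side0.png")[140:365,220:460],None,fx=2.6,fy=2.6,interpolation=3))
cv2.imwrite("pics/topc.png",cv2.resize(b[150:310,330:510],None,fx=3.7,fy=3.7,interpolation=3))
E
```

```text
(no output)
```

View pics/side0.png

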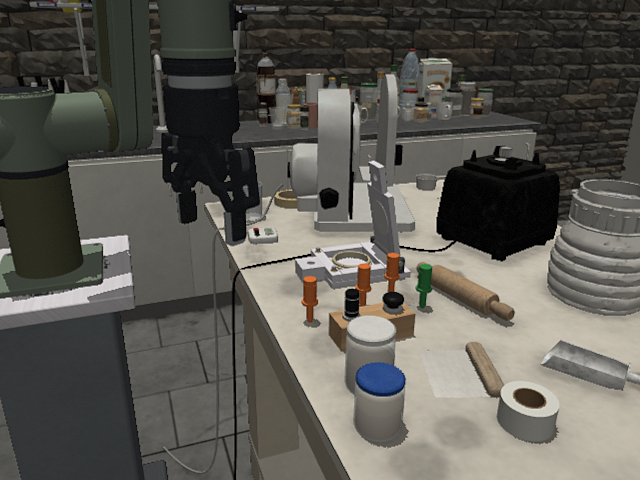

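View pics/top0.png

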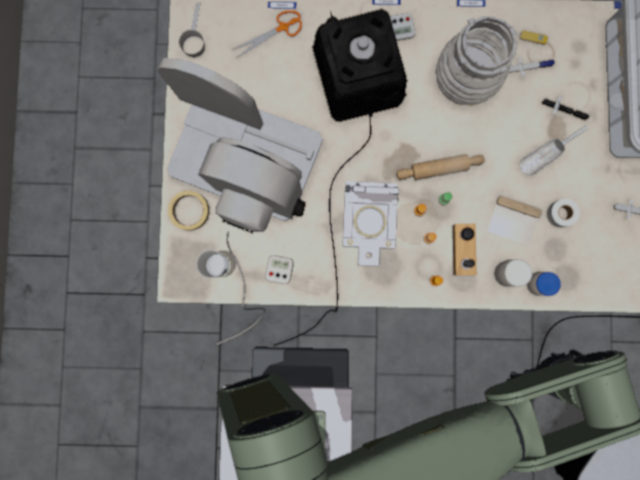

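View pics/sidec.png

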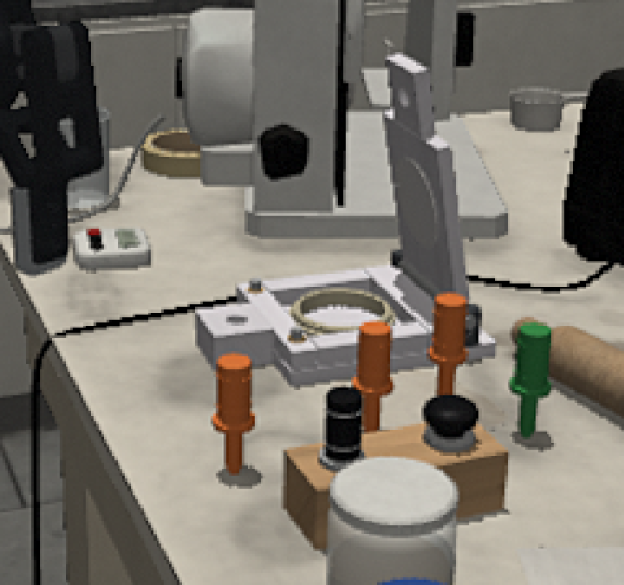

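View pics/topc.png

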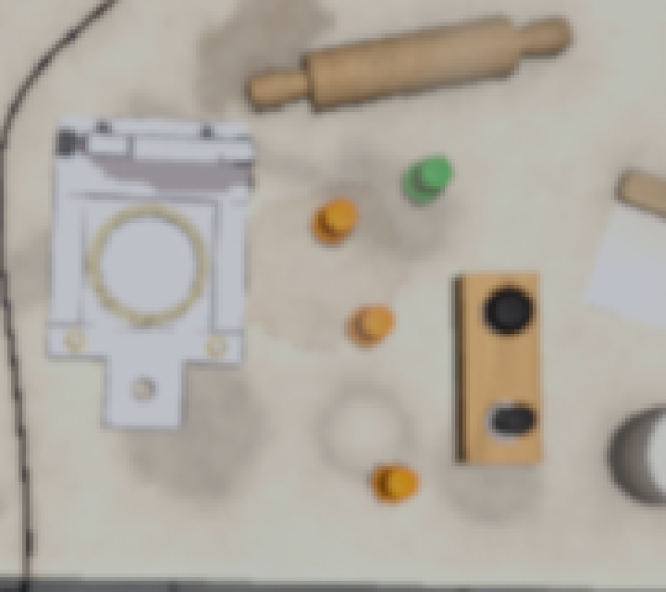

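```bash
python3 - <<'E'
import cv2
for n,(x0,y0,x1,y1),f in(("top",(335,170,405,270),6),("top",(445,215,485,285),8),("side",(290,230,420,330),6),("side",(330,280,420,355),8)):
    im=cv2.imread(f"pics/{n}0.png")[y0:y1,x0:x1]
    cv2.imwrite(f"pics/z_{n}_{x0}.png",cv2.resize(im,None,fx=f,fy=f,interpolation=2))
E
```

```text
(no output)
```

View pics/z_top_335.png

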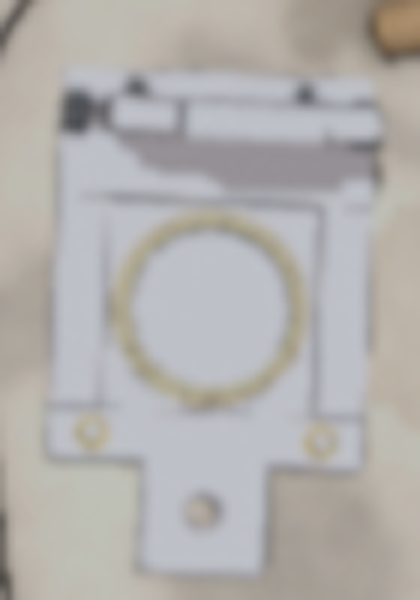

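View pics/z_top_445.png

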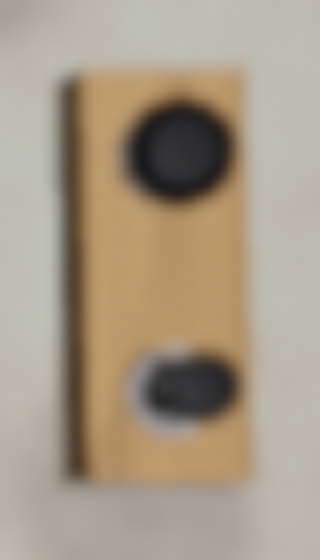

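View pics/z_side_290.png

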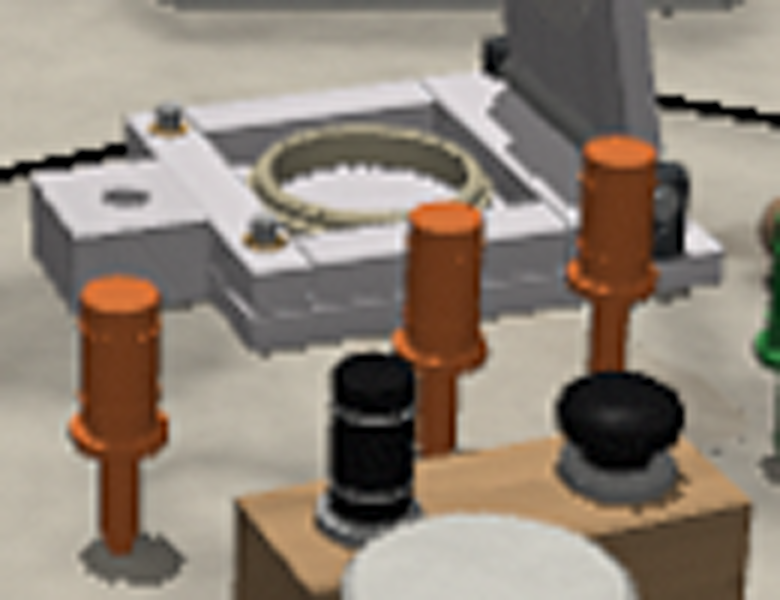

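View pics/z_side_330.png

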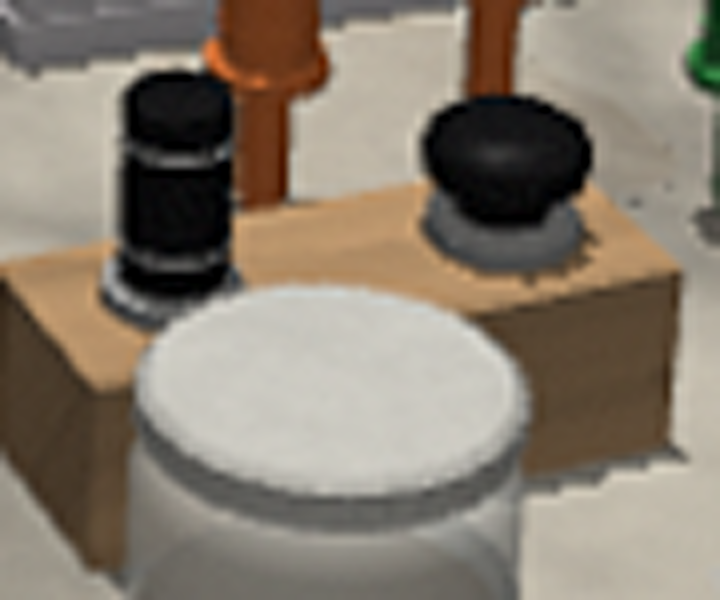

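```bash
python3 - <<'E'
from h import *
np.set_printoptions(precision=4,suppress=True)
s=grab("side");t=grab("top")
def T(x,y,f,a,b): return np.array([(x+.5)/f-.5+a,(y+.5)/f-.5+b])
tp=lambda x,y:T(x,y,6,335,170); ts=lambda x,y:T(x,y,8,445,215)
sp=lambda x,y:T(x,y,6,290,230); ss=lambda x,y:T(x,y,8,330,280)
print("base top",onz(t,tp(203,511),.03),"side",onz(s,sp(126,197),.03))
print("plL",onz(t,tp(92,431),.036),onz(s,sp(168,110),.039),"plR",onz(t,tp(321,441),.036),onz(s,sp(265,225),.039))
print("hinge rear corners z.03 top", onz(t,tp(68,72),.03),onz(t,tp(376,80),.03))
print("lug L/R edges", [onz(t,tp(*c),.03) for c in((148,470),(137,571),(269,470),(263,574))])
print("stand corners",[onz(t,ts(*c),.042) for c in((82,72),(243,70),(250,475),(85,478))])
print("stand side corners",[onz(s,ss(*c),.042) for c in((0,268),(98,390),(680,270))])
print("slim top", onz(t,ts(197,386),.087),onz(s,ss(180,97),.087),tri([ray(t,ts(197,386)),ray(s,ss(180,97))]))
print("flange", onz(t,ts(175,388),.047),onz(s,ss(172,285),.047))
print("lid_hole spots",tri([ray(t,(376,184.7)),ray(s,(380.7,176.7))]))
print("hinge",onz(t,(372.3,191),.034),onz(s,(386,255.3),.034))
print("beaker",onz(t,(219,268),0),"timer",onz(t,(279,270),.02))
print("orange",[onz(t,c,.08) for c in((437,280),(431,237),(421,209))])
E
```

```text
base top [ 0.4793 -0.1916  0.03  ] side [ 0.4782 -0.1936  0.03  ]
plL [ 0.5107 -0.1453  0.036 ] [ 0.5084 -0.1503  0.039 ] plR [ 0.5086 -0.2389  0.036 ] [ 0.5058 -0.2461  0.039 ]
hinge rear corners z.03 top [ 0.6598 -0.1327  0.03  ] [ 0.6593 -0.2601  0.03  ]
lug L/R edges [array([ 0.4956, -0.1688,  0.03  ]), array([ 0.4541, -0.1651,  0.03  ]), array([ 0.4967, -0.2184,  0.03  ]), array([ 0.454 , -0.2166,  0.03  ])]
stand corners [array([ 0.5597, -0.4007,  0.042 ]), array([ 0.5614, -0.4499,  0.042 ]), array([ 0.4377, -0.4524,  0.042 ]), array([ 0.4357, -0.4023,  0.042 ])]
stand side corners [array([ 0.4349, -0.4071,  0.042 ]), array([ 0.4358, -0.455 ,  0.042 ]), array([ 0.5604, -0.4522,  0.042 ])]
slim top [ 0.4623 -0.4251  0.087 ] [ 0.4613 -0.4313  0.087 ] (array([ 0.463, -0.426,  0.084]), [np.float64(0.000604794815829731), np.float64(0.000604794815829655)])
flange [ 0.4634 -0.4283  0.047 ] [ 0.4605 -0.4322  0.047 ]
lid_hole spots (array([ 0.6228, -0.1936,  0.1898]), [np.float64(0.0018234434875948854), np.float64(0.0018234434875950942)])
hinge [ 0.637  -0.1983  0.034 ] [ 0.6285 -0.2193  0.034 ]
beaker [0.4394 0.18   0.    ] timer [0.4372 0.0278 0.02  ]
orange [array([ 0.4203, -0.351 ,  0.08  ]), array([ 0.5219, -0.3359,  0.08  ]), array([ 0.5884, -0.3115,  0.08  ])]
```

The slim pin is the black straight-gripped one in the stand's front hole (side 351,303; top 467,263). The other black one (side 393,300) has the mushroom grip, so it is the thick pin. The orange pins (side 310,298; 364,285; 392,272) and the green one (425,285) are decoys. The enlarged crops confirm this.

The lid stands at about 1.4 rad, so I'll go behind it first.

```bash
cat >> h.py <<'E'
def rel(targets,base=None):
    """targets: list (x,y,z,yaw of tool x), from measured pose; prints turn/shift in tool frame"""
    o=manip.get_obs(); R0=R.from_rotvec(o["tcp_rot"]); p0=np.array(o["position"])
    for x,y,z,yaw in targets:
        c,s=np.cos(yaw),np.sin(yaw)
        Rt=R.from_matrix(np.array([[c,s,0],[s,-c,0],[0,0,-1]]))
        tv=(R0.inv()*Rt).as_rotvec(); d=R0.inv().apply(np.array([x,y,z])-p0)
        print(np.round(tv,4),np.round(d,4))
def st():
    o=manip.get_obs(); Rm=R.from_rotvec(o["tcp_rot"]).as_matrix()
    print("t",round(o["clock"],2),"pos",np.round(o["position"],4),"yaw",np.round(np.arctan2(Rm[1,0],Rm[0,0]),4),"z",np.round(Rm[:,2],4),"F",np.round(o["ft_force"],2),"op",round(o["opening"],3),"q",np.round(o["q"],2))
E
python3 - <<'E'
from h import *
st();rel([(.245,-.52,.303,-.027),(.40,-.42,.36,-.027),(.56,-.33,.36,-.027),(.72,-.30,.36,-.027),(.72,-.195,.36,-.027),(.72,-.195,.235,-.027)])
E
```

```text
t 1.7 pos [ 0.2453 -0.52    0.3039] yaw 0.4408 z [-0. -0. -1.] F [-0.39 -0.68 -0.11] op 1.0 q [-1.28  0.21  1.54 -0.    1.39 -0.15]
[0.     0.     0.4678] [-0.0003 -0.0002  0.0009]
[0.     0.     0.4678] [ 0.1826 -0.0245 -0.0561]
[0.     0.     0.4678] [ 0.3657 -0.0376 -0.0561]
[0.     0.     0.4678] [ 0.5232  0.0035 -0.0561]
[0.     0.     0.4678] [ 0.568  -0.0914 -0.0561]
[0.     0.     0.4678] [ 0.568  -0.0914  0.0689]
```

{"name": "drive_tool", "arguments": {"commands": [[[0,0,0.16,0.06,-0.01,-0.02,1],[0,0,0.32,0.12,-0.018,-0.04,1],[0,0,0.468,0.18,-0.025,-0.056,1],[0,0,0.468,0.24,-0.03,-0.056,1],[0,0,0.468,0.3,-0.033,-0.056,1],[0,0,0.468,0.36,-0.037,-0.056,1],[0,0,0.468,0.42,-0.025,-0.056,1],[0,0,0.468,0.475,-0.01,-0.056,1],[0,0,0.468,0.523,0.003,-0.056,1],[0,0,0.468,0.545,-0.045,-0.056,1],[0,0,0.468,0.568,-0.091,-0.056,1],[0,0,0.468,0.568,-0.091,-0.056,1]]], "newtons": 60}}

```text
clock: 3.2
position: [0.721, -0.1907, 0.3597]
tcp_rot: [-3.14, 0.033, 0.001]
ft_force: [0.5, 0.2, 0.7]
opening: 0.0
```

```bash
python3 - <<'E'
from h import *
st();p=grab("side");save(p,"pics/side1.png");rel([(.72,-.195,.235,-.027),(.54,-.19,.235,-.027),(.50,-.19,.235,-.027)])
E
```

```text
t 3.2 pos [ 0.721  -0.1907  0.3597] yaw -0.0213 z [-4.0e-04  1.5e-03 -1.0e+00] F [0.51 0.24 0.69] op 0.0 q [-0.37  0.55  0.97  0.    1.62  1.22]
[0.0002 0.0001 0.0031] [-0.0006  0.0018  0.1249]
[0.0002 0.0001 0.0031] [-0.1807  0.0011  0.125 ]
[0.0002 0.0001 0.0031] [-0.2207  0.0021  0.125 ]
```

View pics/side1.png

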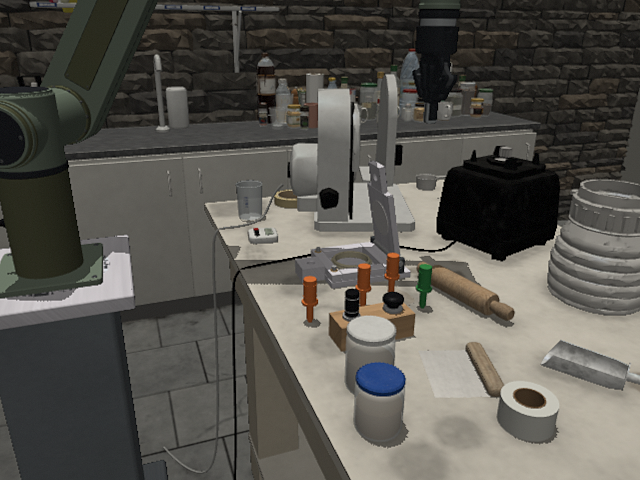

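The closed gripper hangs behind the lid (437,90), with the lid tip at (377,165). Next I descend and push toward the robot.

{"name": "drive_tool", "arguments": {"commands": [[[0,0,0,0,0,0.06,1],[0,0,0,0,0,0.12,1],[0,0,0,-0.04,0,0.125,1],[0,0,0,-0.065,0,0.125,1],[0,0,0,-0.08,0,0.125,1],[0,0,0,-0.1,0,0.125,1],[0,0,0,-0.12,0,0.125,1],[0,0,0,-0.14,0,0.125,1],[0,0,0,-0.16,0,0.125,1],[0,0,0,-0.18,0,0.125,1]]]}}

```text
clock: 4.5
position: [0.5394, -0.1921, 0.2352]
tcp_rot: [3.14, -0.046, 0.001]
ft_force: [0.1, -0.8, 0.0]
opening: -0.001
```

```bash
python3 - <<'E'
from h import *
st();p=grab("side");save(p,"pics/side2.png")
E
```

```text
t 4.5 pos [ 0.5394 -0.1921  0.2352] yaw -0.0291 z [ 4.e-04 -9.e-04 -1.e+00] F [ 0.11 -0.81  0.04] op -0.001 q [-0.49  0.27  1.62 -0.    1.26  1.11]
```

View pics/side2.png

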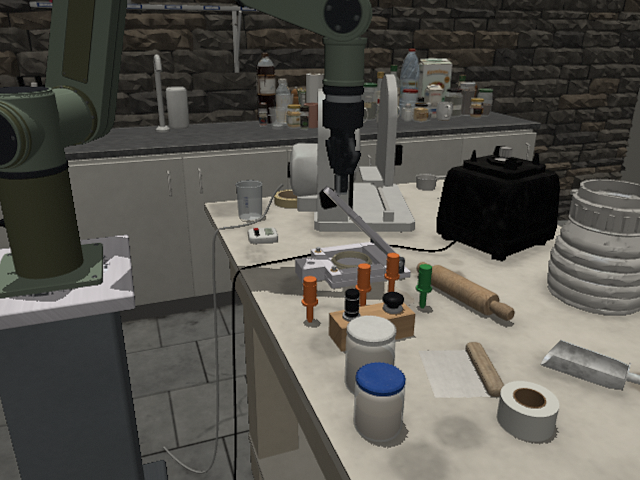

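The lid is at about 0.85 rad (tip at 325,193) and on its way down. I push a little more and look.

{"name": "drive_tool", "arguments": {"commands": [[[0,0,0,-0.02,0,0,1],[0,0,0,-0.04,0,0,1],[0,0,0,-0.05,0,0.01,0.5],[0,0,0,-0.05,0.0,0,0.5]]]}}

```text
clock: 5.05
position: [0.4888, -0.189, 0.2331]
tcp_rot: [-3.139, 0.045, 0.006]
ft_force: [-0.2, 0.2, 0.7]
opening: 0.424
```

```bash
python3 - <<'E'
from h import *
st();p=grab("side");save(p,"pics/side3.png")
rel([(.463,-.428,.235,0),(.463,-.428,.126,0)])
E
```

```text
t 5.05 pos [ 0.4888 -0.189   0.2331] yaw -0.0286 z [-0.0038  0.0023 -1.    ] F [-0.16  0.23  0.68] op 0.424 q [-0.53  0.17  1.74  0.    1.24  1.07]
[ 0.0004 -0.0009 -0.0281] [-0.021   0.2389  0.001 ]
[ 0.0004 -0.0009 -0.0281] [-0.0211  0.2389  0.11  ]
```

View pics/side3.png

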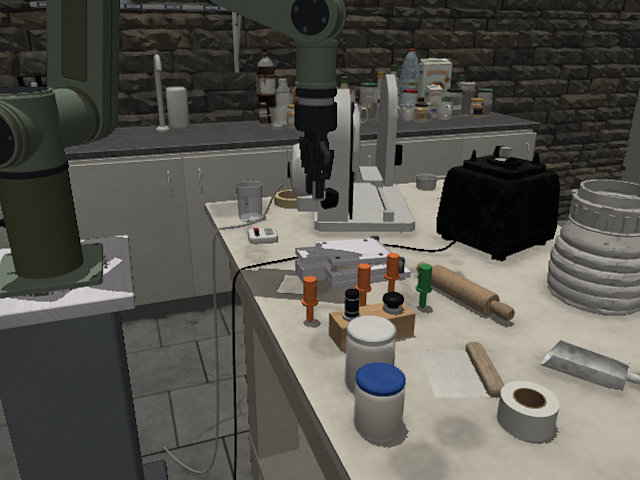

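The lid has fallen shut onto its plungers. Now to above the slim pin, at z = 0.22.

{"name": "drive_tool", "arguments": {"commands": [[[0,0,0,-0.005,0.05,0.0,0.35],[0,0,0,-0.01,0.11,0,0.35],[0,0,0,-0.015,0.17,0,0.35],[0,0,0,-0.02,0.22,0,0.35],[0,0,-0.028,-0.021,0.239,0.015,0.35],[0,0,-0.028,-0.021,0.239,0.03,0.35],[0,0,-0.028,-0.021,0.239,0.03,0.35]]]}}

```text
clock: 5.98
position: [0.4625, -0.4258, 0.2027]
tcp_rot: [-3.138, -0.002, 0.004]
ft_force: [-0.5, 0.5, -0.1]
opening: 0.651
```

```bash
python3 - <<'E'
from h import *
np.set_printoptions(precision=4,suppress=True)
st();p=grab("side");save(p,"pics/side4.png");t=grab("top");save(t,"pics/top4.png")
cv2.imwrite("pics/s4c.png",cv2.resize(p["img"][200:350,260:440,::-1],None,fx=4,fy=4,interpolation=2))
cv2.imwrite("pics/t4c.png",cv2.resize(t["img"][170:280,335:485,::-1],None,fx=5,fy=5,interpolation=2))
rel([(.463,-.428,.126,0)])
for n,q in(("s",p),("t",t)):
  for k in("lid_hole","lid_hinge"):
    for d in manip.spot_point(q,k)[:2]: print(n,k,np.round(d["at"],1),round(d["p"],2),onz(q,d["at"],.0525 if k=="lid_hole" else .034))
E
```

```text
t 5.97 pos [ 0.4625 -0.4258  0.2027] yaw 0.0011 z [-0.0026  0.0039 -1.    ] F [-0.5   0.5  -0.05] op 0.651 q [-0.88  0.41  1.49  0.    1.24  0.69]
[-0.0009  0.0004  0.0021] [-0.0003  0.0019  0.0787]
s lid_hole [314.  251.2] 0.77 [ 0.4854 -0.1929  0.0525]
s lid_hole [312.2 264.5] 0.29 [ 0.4618 -0.2494  0.0525]
s lid_hinge [385.4 253.2] 0.79 [ 0.6321 -0.2095  0.034 ]
t lid_hole [363.8 252.2] 0.56 [ 0.4839 -0.1788  0.0525]
t lid_hinge [371.8 191.5] 0.87 [ 0.6357 -0.1971  0.034 ]
```

View pics/s4c.png

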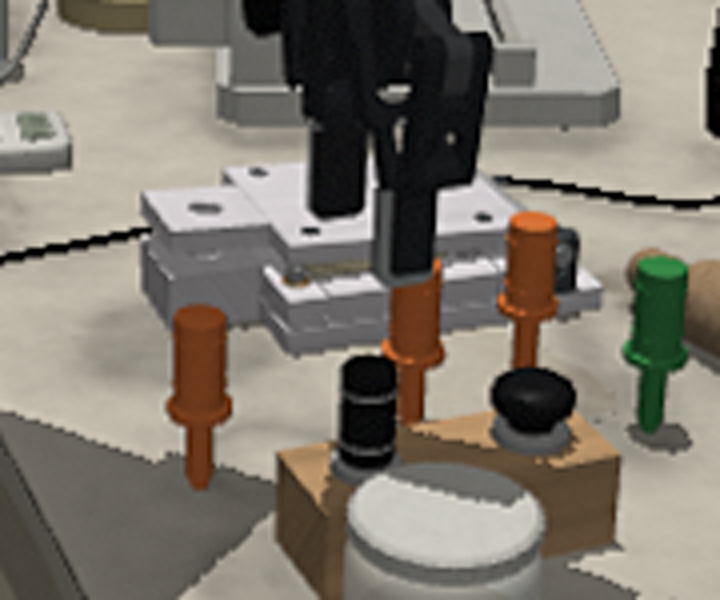

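View pics/t4c.png

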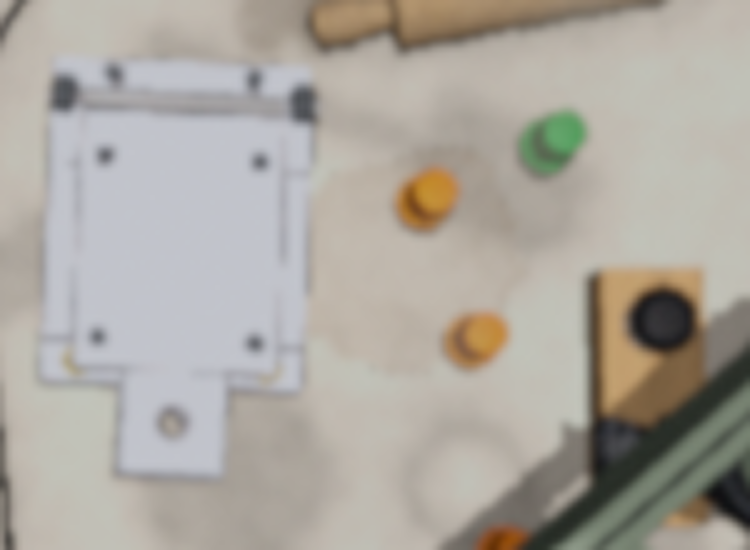

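The lid lies nearly shut on its plungers, hole at side (311,252), top (369,254). The pin stands free between the jaws. I descend and grip.

{"name": "drive_tool", "arguments": {"commands": [[[0,0,0,0,0.002,0.03,0.35],[0,0,0,0,0.002,0.06,0.35],[0,0,0,0,0.002,0.077,0.35],[0,0,0,0,0.002,0.077,0.35],[0,0,0,0,0.002,0.077,0.7],[0,0,0,0,0.002,0.077,0.9],[0,0,0,0,0.002,0.077,1],[0,0,0,0,0.002,0.077,1],[0,0,0,0,0.002,0.077,1],[0,0,0,0,0.002,0.077,1]]], "newtons": 70}}

```text
clock: 7.52
position: [0.4636, -0.4304, 0.1298]
tcp_rot: [3.139, 0.001, 0.004]
ft_force: [-0.1, 0.4, 5.8]
opening: 0.236
```

```bash
python3 - <<'E'
from h import *
np.set_printoptions(precision=4,suppress=True)
st();p=grab("side");save(p,"pics/side5.png")
cv2.imwrite("pics/s5c.png",cv2.resize(p["img"][200:350,260:440,::-1],None,fx=4,fy=4,interpolation=2))
t=grab("top")
print(onz(t,(369,254),.0525),onz(p,(311.3,251.9),.0525))
E
```

```text
t 7.53 pos [ 0.4636 -0.4304  0.1298] yaw 0.0008 z [ 0.0023 -0.0025 -1.    ] F [-0.06  0.4   5.82] op 0.236 q [-0.88  0.51  1.53  0.    1.1   0.68]
[ 0.4798 -0.1914  0.0525] [ 0.4794 -0.1944  0.0525]
```

View pics/s5c.png

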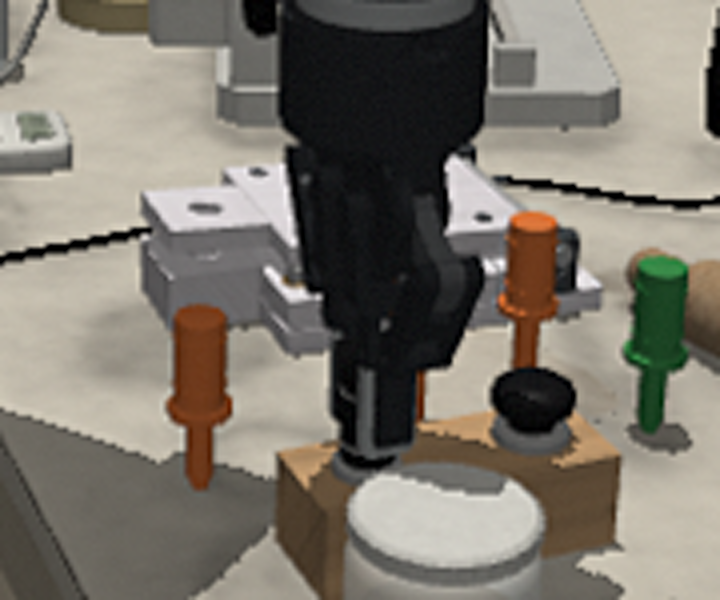

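Gripped (opening 20 mm, about the 22 mm grip). I lift and carry it to above the hole.

{"name": "drive_tool", "arguments": {"commands": [[[0,0,0,0,0,-0.015,1],[0,0,0,0,0,-0.04,1],[0,0,0,0,0,-0.075,1],[0,0,0,0,-0.02,-0.095,1],[0,0,0,0.005,-0.07,-0.095,1],[0,0,0,0.01,-0.125,-0.095,1],[0,0,0,0.015,-0.18,-0.095,1],[0,0,0,0.017,-0.22,-0.085,1],[0,0,0,0.017,-0.237,-0.075,1],[0,0,0,0.017,-0.237,-0.075,1],[0,0,0,0.017,-0.237,-0.075,1]]]}}

```text
clock: 9.0
position: [0.4799, -0.1939, 0.2033]
tcp_rot: [3.14, -0.0, 0.001]
ft_force: [-0.7, -0.5, -0.4]
opening: 0.237
```

```bash
python3 - <<'E'
from h import *
np.set_printoptions(precision=4,suppress=True)
st();p=grab("side");save(p,"pics/side6.png");t=grab("top")
x0,y0=280,200
cv2.imwrite("pics/s6c.png",cv2.resize(p["img"][200:290,270:370,::-1],None,fx=6,fy=6,interpolation=2))
cv2.imwrite("pics/t6c.png",cv2.resize(t["img"][170:300,300:450,::-1],None,fx=4,fy=4,interpolation=2))
for d in manip.spot_point(p,"pin_tip")[:2]: print(d["at"],d["p"],onz(p,d["at"],.077))
E
```

```text
t 9.0 pos [ 0.4799 -0.1939  0.2033] yaw -0.0001 z [ 0.0007 -0.0012 -1.    ] F [-0.72 -0.52 -0.42] op 0.237 q [-0.55  0.19  1.78 -0.    1.17  1.02]
[394.1, 292.8] 0.95 [ 0.5291 -0.4388  0.077 ]
[418.5, 307.8] 0.93 [ 0.5411 -0.4926  0.077 ]
```

View pics/s6c.png

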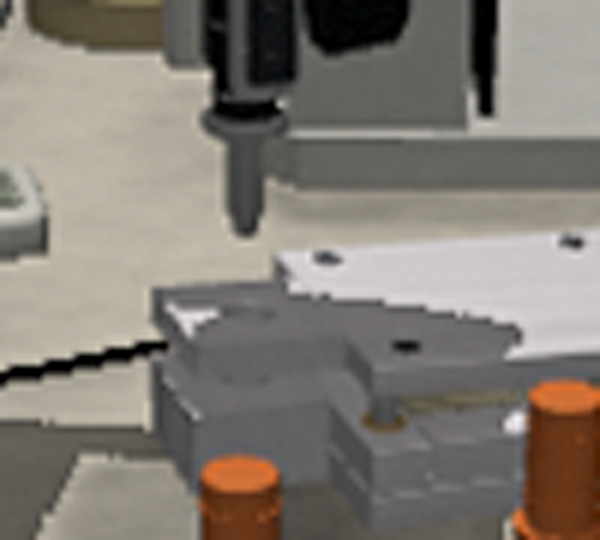

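View pics/t6c.png

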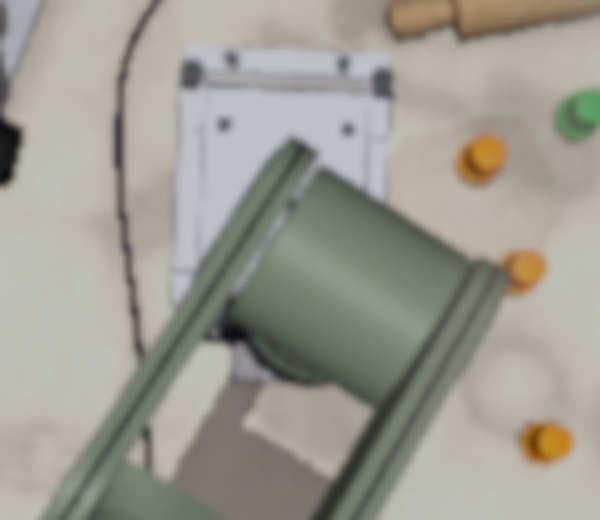

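```bash
python3 - <<'E'
from h import *
np.set_printoptions(precision=4,suppress=True)
p=grab("side")
f=lambda x,y:((x+.5)/6-.5+270,(y+.5)/6-.5+200)
tip=f(246,233)
print("tip px",tip, onz(p,tip,.0795))
H=onz(p,f(248.5,314),.0525);print("hole",H, onz(p,(311.3,251.9),.0525))
for q in (H,onz(p,(311.3,251.9),.0525)):
  print(proj(p,[q[0],q[1],.0795]))
T=np.array(p["world_to_cam"]);print(T[0,:3])
E
```

```text
tip px (310.5833333333333, 238.41666666666666) [ 0.4789 -0.1914  0.0795]
hole [ 0.4788 -0.1943  0.0525] [ 0.4794 -0.1944  0.0525]
[311.0285 238.9635]
[311.3314 238.9478]
[ 0.9377 -0.3472  0.0088]
```

The tip (side 310.6,238.4) is about 1 mm short of the hole line in x. I correct that and descend through the lid hole.

{"name": "drive_tool", "arguments": {"commands": [[[0,0,0,0.001,0,0.012,1],[0,0,0,0.001,0,0.024,1],[0,0,0,0.001,0,0.03,1],[0,0,0,0.001,0,0.036,1],[0,0,0,0.001,0,0.04,1],[0,0,0,0.001,0,0.04,1]]]}}

```text
clock: 9.95
position: [0.4805, -0.1924, 0.1626]
tcp_rot: [-3.141, -0.001, 0.001]
ft_force: [-0.1, -0.1, -0.8]
opening: 0.236
```

```bash
python3 - <<'E'
from h import *
st();p=grab("side");save(p,"pics/side7.png")
cv2.imwrite("pics/s7c.png",cv2.resize(p["img"][200:290,270:370,::-1],None,fx=6,fy=6,interpolation=2))
E
```

```text
t 9.95 pos [ 0.4805 -0.1924  0.1626] yaw 0.0009 z [-4.e-04  2.e-04 -1.e+00] F [-0.07 -0.12 -0.81] op 0.236 q [-0.55  0.25  1.81 -0.    1.08  1.02]
```

View pics/s7c.png

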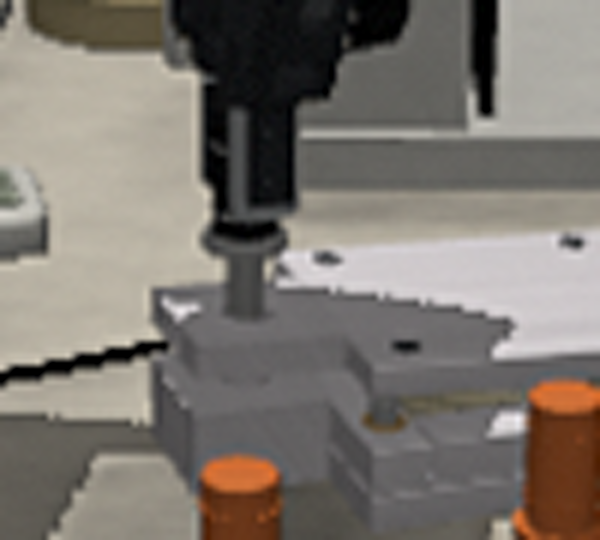

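The shank is in the lid hole with no contact force, and lines up with the base hole (246,378). On down.

{"name": "drive_tool", "arguments": {"commands": [[[0,0,0,0,0,0.006,1],[0,0,0,0,0,0.01,1],[0,0,0,0,0,0.014,1],[0,0,0,0,0,0.018,1],[0,0,0,0,0,0.021,1],[0,0,0,0,0,0.024,1],[0,0,0,0,0,0.024,1]]]}}

```text
clock: 10.88
position: [0.4804, -0.1925, 0.1388]
tcp_rot: [-3.141, -0.001, 0.001]
ft_force: [-0.7, 0.1, 0.8]
opening: 0.233
```

```bash
python3 - <<'E'
from h import *
st()
E
```

```text
t 10.88 pos [ 0.4804 -0.1925  0.1388] yaw 0.0008 z [-5.e-04  2.e-04 -1.e+00] F [-0.73  0.06  0.81] op 0.233 q [-0.55  0.29  1.82 -0.    1.03  1.02]
```

{"name": "drive_tool", "arguments": {"commands": [[[0,0,0,0,0,0.002,1],[0,0,0,0,0,0.004,1],[0,0,0,0,0,0.006,1],[0,0,0,0,0,0.007,1],[0,0,0,0,0,0.007,1]]]}}

```text
clock: 11.5
position: [0.4806, -0.1925, 0.1319]
tcp_rot: [3.142, 0.001, -0.0]
ft_force: [-2.9, -0.4, 4.5]
opening: 0.235
```

```bash
python3 - <<'E'
from h import *
st();p=grab("side");save(p,"pics/side8.png")
cv2.imwrite("pics/s8c.png",cv2.resize(p["img"][200:290,270:370,::-1],None,fx=6,fy=6,interpolation=2))
E
```

```text
t 11.5 pos [ 0.4806 -0.1925  0.1319] yaw 0.0007 z [-0.e+00 -1.e-04 -1.e+00] F [-2.88 -0.43  4.53] op 0.235 q [-0.55  0.3   1.82 -0.    1.02  1.02]
```

View pics/s8c.png

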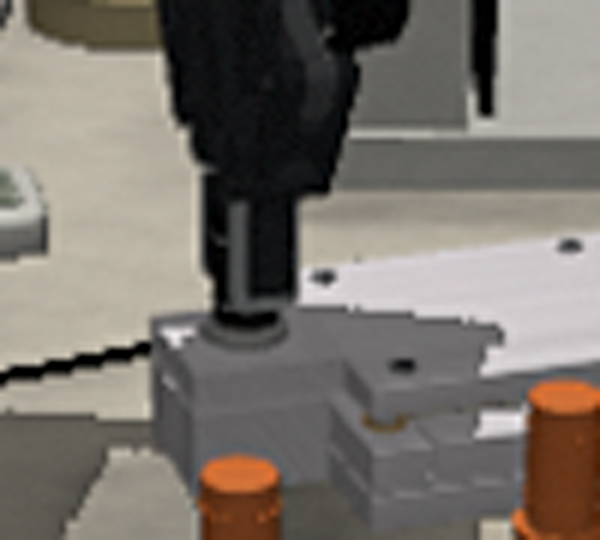

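The flange is on the tongue and the springs are compressing (4.5 N). I press to the hard stop with a small x relief.

{"name": "drive_tool", "arguments": {"commands": [[[0,0,0,-0.0005,0,0.001,1],[0,0,0,-0.0005,0,0.002,1],[0,0,0,-0.0005,0,0.002,1]]], "newtons": 90}}

```text
clock: 11.92
position: [0.4806, -0.1926, 0.1316]
tcp_rot: [3.141, 0.001, 0.001]
ft_force: [-6.3, 2.7, 14.2]
opening: 0.234
```

```bash
python3 - <<'E'
from h import *
st();p=grab("side");save(p,"pics/side9.png")
cv2.imwrite("pics/s9c.png",cv2.resize(p["img"][235:295,290:350,::-1],None,fx=10,fy=10,interpolation=2))
# predicted lid top-face corners: shut vs 0.055
b=np.array([.4793,-.193,0]);yaw=-.027;ux=np.array([np.cos(yaw),np.sin(yaw),0]);uy=np.array([-ux[1],ux[0],0]);h=b+.16*ux
for th in(0,.02,.055):
  out=[]
  for r,y in((.185,-.025),(.185,.025),(.135,-.025),(.135,-.05),(.185,-.025)):
    for n in(.01,-.002):
      X=h+uy*y+ux*(-r*np.cos(th)+n*np.sin(th))+np.array([0,0,.034+r*np.sin(th)+n*np.cos(th)])
      u=proj(p,X); out.append(np.round([(u[0]-290+.5)*10,(u[1]-235+.5)*10]))
  print(th,[tuple(map(int,o)) for o in out[:8]])
lug=[b-ux*.025+uy*y+np.array([0,0,.03]) for y in(-.025,.025)]
print([np.round((proj(p,l)-[289.5,234.5])*10) for l in lug])
E
```

```text
t 11.93 pos [ 0.4806 -0.1926  0.1316] yaw 0.0009 z [ 7.e-04 -2.e-04 -1.e+00] F [-6.25  2.68 14.19] op 0.234 q [-0.55  0.3   1.82  0.    1.02  1.02]
0 [(129, 279), (130, 337), (55, 178), (56, 234), (380, 246), (379, 303), (424, 298), (423, 356)]
0.02 [(131, 261), (130, 319), (56, 160), (56, 217), (381, 233), (379, 290), (426, 285), (423, 343)]
0.055 [(133, 229), (130, 288), (59, 130), (56, 186), (384, 210), (380, 268), (429, 262), (424, 321)]
[array([130., 346.]), array([ 56., 243.])]
```

View pics/s9c.png

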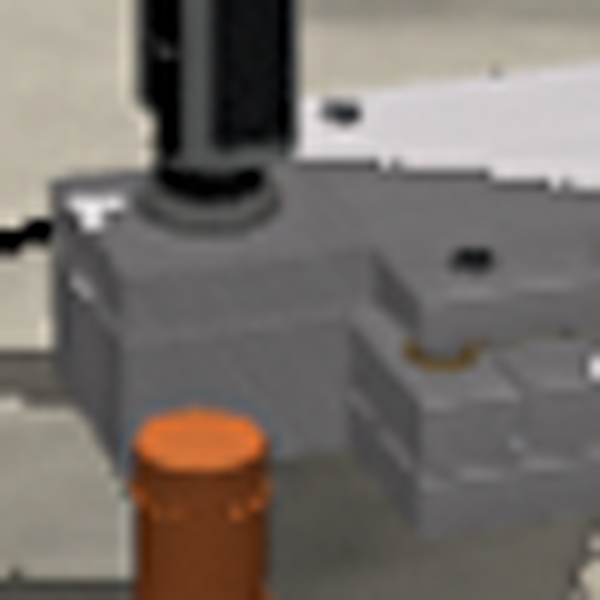

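The lid looks shut: tongue top edge (118,272) against lug edge (120,~333) matches the prediction for 0 rad, and z is stopped hard. I relieve the side load and see whether anything settles further.

{"name": "drive_tool", "arguments": {"commands": [[[0,0,0,-0.0008,-0.0005,0,1],[0,0,0,-0.0012,-0.0005,0.0005,1],[0,0,0,-0.0012,-0.0005,0.0005,1]]]}}

```text
clock: 12.35
position: [0.4803, -0.1925, 0.1316]
tcp_rot: [3.14, 0.001, 0.005]
ft_force: [-4.6, 1.9, 14.5]
opening: 0.232
```

```bash
python3 - <<'E'
from h import *
st()
E
```

```text
t 12.35 pos [ 0.4803 -0.1925  0.1316] yaw 0.0008 z [ 0.0034 -0.0013 -1.    ] F [-4.56  1.87 14.54] op 0.232 q [-0.55  0.3   1.83  0.    1.01  1.02]
```

{"name": "drive_tool", "arguments": {"commands": [[[0,0,0,-0.001,-0.0005,0.0005,1],[0,0,0,-0.0015,-0.0005,0.001,1],[0,0,0,-0.0015,-0.0005,0.001,1],[0,0,0,-0.0015,-0.0005,0.001,1]]]}}

```text
clock: 12.85
position: [0.4801, -0.1924, 0.1316]
tcp_rot: [3.139, 0.001, 0.01]
ft_force: [-2.0, 3.0, 17.0]
opening: 0.235
```

```bash
python3 - <<'E'
from h import *
st();p=grab("side");t=grab("top")
cv2.imwrite("pics/s10c.png",cv2.resize(p["img"][235:295,290:350,::-1],None,fx=10,fy=10,interpolation=2)); save(p,"pics/side10.png")
for n,q in(("s",p),("t",t)):
  for k in("slim_pin","thick_pin","beaker","timer"):
    print(n,k,[(np.round(d["box"]),round(d["p"],2)) for d in manip.search_frame(q,k)[:4]])
st()
E
```

```text
t 12.85 pos [ 0.4801 -0.1924  0.1316] yaw 0.0007 z [ 0.0064 -0.0024 -1.    ] F [-2.02  2.98 17.  ] op 0.235 q [-0.55  0.3   1.83  0.    1.01  1.02]
s slim_pin [(array([413., 263., 431., 309.]), 0.91), (array([356., 266., 370., 307.]), 0.75), (array([384., 251., 399., 289.]), 0.72), (array([303., 277., 315., 321.]), 0.58)]
s thick_pin [(array([384., 290., 403., 314.]), 0.9)]
s beaker [(array([235., 180., 261., 219.]), 0.75)]
s timer []
t slim_pin [(array([266., 254., 295., 283.]), 0.71), (array([413., 203., 423., 216.]), 0.53), (array([424., 233., 435., 245.]), 0.49), (array([438., 194., 454., 205.]), 0.44)]
t thick_pin [(array([460., 229., 476., 239.]), 0.43)]
t beaker [(array([200., 249., 230., 278.]), 0.76), (array([351., 186., 390., 234.]), 0.25)]
t timer [(array([265., 255., 293., 284.]), 0.55)]
t 13.35 pos [ 0.4801 -0.1924  0.1316] yaw 0.0007 z [ 0.0065 -0.0025 -1.    ] F [-2.1   2.51 16.61] op 0.233 q [-0.55  0.3   1.83  0.    1.01  1.02]
```

View pics/s10c.png

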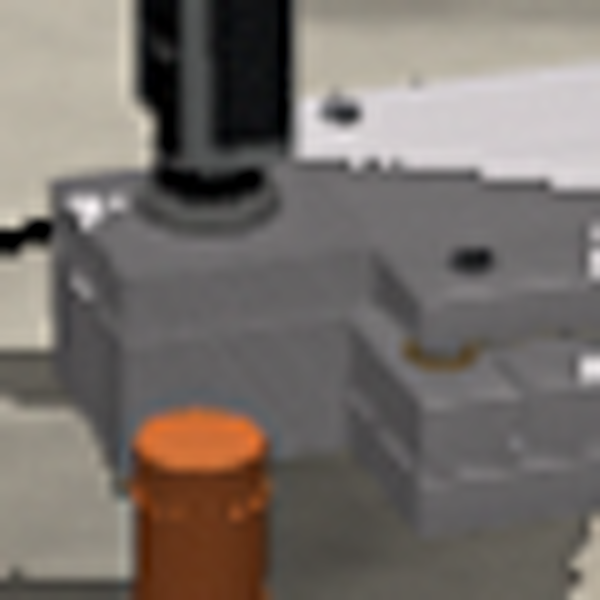

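View pics/side10.png

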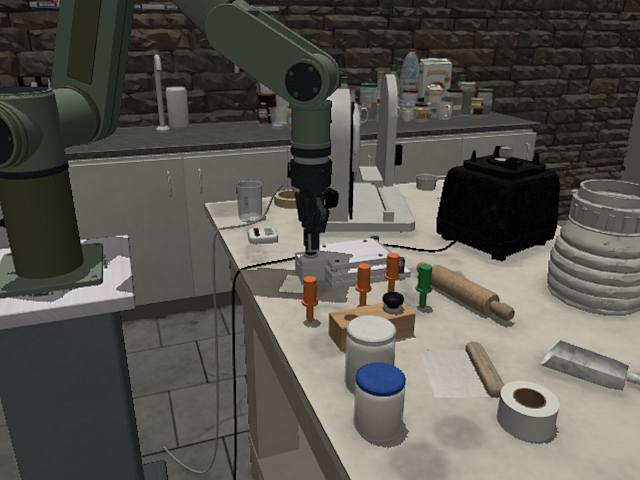

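The flange sits flat on the tongue at (207,205) in the crop. The lid is shut, z stays at 0.1316 with a steady 17 N, and the thick pin, beaker and timer haven't moved. I'm handing in.

```bash
python3 -c "
from h import *
st();print(manip.close_job())"
```

```text
t 13.35 pos [ 0.4801 -0.1924  0.1316] yaw 0.0007 z [ 0.0065 -0.0025 -1.    ] F [-2.1   2.51 16.61] op 0.233 q [-0.55  0.3   1.83  0.    1.01  1.02]
the job is handed in; nothing more can be done
None
```

The job is handed in at 13.35 s. The press is held shut, with the slim pin through both halves and its flange down on the upper half. I pushed the upper half over from behind until it fell onto its plungers. I then lifted the slim black pin out of the stand's front hole, lowered it through both holes and pressed until the motion stopped hard.

- **Pressed home:** the arm was still pressing with about 17 N and gripping the pin. The tool height stayed at 0.1316 m as the push rose from 14 to 17 N. I estimated the fully-home height at 0.1318 m.
- **Shut position:** in the side picture the upper half's edges lie within about 2 mm of the predicted shut position. That is as good as the camera calibration, so the picture alone cannot rule out a small gap.
- **Left in place:** the thick pin, beaker and timer look unmoved in the last side picture. The detectors missed the timer there, but found it in the top view.
- **Side load:** about 3 N of sideways force remained on the pin. It was up to about 7 N before I relieved it.
- **Detector disagreement:** the networks did not recognise the held slim pin. They reported only the coloured look-alikes and one false hit on the timer, so I judged the pin from the enlarged crops and the force readings.

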